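# Move the oiled pepper-mill bodies to the assembly rack in their order

## Robot

A 7-joint arm with a two-finger parallel gripper is mounted at the origin on a cart in front of the work surface, level with it; the furniture and walls round the work are solid. World frame = base frame: x ahead of the robot, y to its left, z up, the work surface at z = 0. Lengths are in m, angles in rad, forces in N, time in s.
With the tool pointing down it reaches from about 0.4 to 0.85 m from the base axis. Payload 6.9 kg.
Tool frame: the origin (TCP) lies midway between the tips of the shut fingers; the grasp point (between the pads) lies 19 mm behind it; z points along the fingers, y is the line along which they close (so a half turn about z gives the same grasp; the last joint's range is limited). The gripper opens to 85 mm and grips with 20 to 120 N. Pads are 22 mm wide; open, the fingers measure 114 mm over their backs; the gripper's body (76 mm by 85 mm) begins 54 mm behind the grasp point. The pads swing forward as they close: fully open they stand 13 mm farther back than shut.
Start: joints at [-1.238, 0.507, -0.238, 1.5, 0.126, 1.149, -0.155], TCP at [0.141, 0.609, 0.231] pointing down, gripper open.
Joint ranges: [-3.08, 3.08], [-0.24, 2.05], [-1.43, 1.35], [0, 2.5], [-1.52, 4.66], [0.17, 1.96], [-2.89, 2.89]. Speed limits (rad/s): [2.39, 2.39, 3.14, 3.14, 3.14, 3.14, 3.14].

## Interface

Orientations are given as a rotation vector (axis times angle).
In Python, from station import robot gives the robot as it stands. Calls block until the motion is done:
- robot.goto(position, orientation): joint-space move of the TCP to a pose.
- robot.line_to(position, ori=None, rate=0.15, stop_force=None): straight line of the TCP; ori=None keeps the orientation; rate is the mean speed in m/s. With stop_force (N) it stops when the force on the tool has changed by that much, and returns True; else False.
- robot.movej(angles): joint-space move.
- robot.set_gripper(opening, force=None): finger opening in m; force is the grip in N (None keeps the last); returns when the fingers have stopped.
- robot.pause(seconds).
- robot.ik(position, orientation): joint angles nearest the present ones, or None.
- robot.get_state(): the state.
- robot.get_image(name): name is "side" or "top" or "wrist"; returns a dict with "color" (400x640x3 uint8, red, green, blue), "intrinsics" (3x3 intrinsics, pixels), "R" (3x3) and "t" (3): a world point X has camera coordinates R X + t; the wrist camera has in their place "T_tool_cam" (4x4, takes a point from camera to tool coordinates, whose origin is the TCP and whose axes are the flange's). Camera axes: x right, y down, z forward; pixel columns grow to the right and rows downward; lengths in m; the calibration is good to about 2 mm. A picture is of the moment at which its call begins: read the wrist's pose just before it. There is no depth.
A pose or a line that the arm cannot do raises robot.Unreachable and nothing moves.
- robot.finish_job(): hands the job in; it is judged then, once.
Trained networks look in a picture, given as the dict that the camera call returned (one of the last four; its "shot" number tells which), for a name from the list of things; names that differ only in an ending like _2 or _b are one class to them, and where a whole thing is asked for, a point or a joint stands for the part that bears it (a point fixed in the world has none). Each returns a list of dicts, best first, with "p" (0 to 1); they miss things now and then, are a little off and sometimes report something else, mostly with a low value. They report only what shows in the picture. A call takes as long as a camera call.
- robot.find_in(target, picture): "box" ([centre column, centre row, width, height] in pixels, round what is visible of it).
- robot.place_of(target, picture): "centre" ([column, row] in pixels: a listed point, or the origin of a listed thing).
The state is a dict: "t": time; "joints": joint angles; "joint_velocities": joint speeds; "tau": joint torques, N m; "tool_pos": TCP position; "eef_rot": TCP orientation; "force": force on the tool from outside, world axes, zero at the start; "torque": the same for the moment, N m; "grip_width": finger opening in m; "grasp_force": force on a finger pad.
Only numpy, scipy, OpenCV 4.12 (cv2) and the standard library are available. Lean on these libraries where they do the work, as an engineer would, in place of code of your own. Each camera call takes 0.05 s, during which the arm holds its last target. There are 200 camera calls.

## Task

The oil on the four pepper-mill bodies has dried: move them one at a time from the plywood oiling rack to the pegs of the green assembly rack, keeping their order, so that the first from the brass handle of the one rack is also the first from the brass handle of the other, and so on, because their heads and grinders are laid out in that order. Carry each straight across to its own peg and seat it upright on the board; do not put any down on the bench or tip one over, and leave the wax tin and the red-lidded pin pot where they stand.

Things in the scene. Friction and masses are not known exactly. Their poses are not given: they have to be found in the camera images.
- maple_mill: pepper-mill body in pale cream maple: upright turned wooden tube 104 mm tall, foot 49 mm across up to z = 30 mm, then narrowing to a straight neck 38 mm across at z = 60 to 100 mm (grip it there); bored through, 34 mm wide at the foot, 25 mm in the neck. Origin: centre of its foot; z up. 0.12 kg. At the start it stands over a peg of the oiling rack, in any order with the others
- walnut_mill: pepper-mill body in brown walnut: upright turned wooden tube 104 mm tall, foot 49 mm across up to z = 30 mm, then narrowing to a straight neck 38 mm across at z = 60 to 100 mm (grip it there); bored through, 34 mm wide at the foot, 25 mm in the neck. Origin: centre of its foot; z up. 0.12 kg. At the start it stands over a peg of the oiling rack, in any order with the others
- padauk_mill: pepper-mill body in red padauk: upright turned wooden tube 104 mm tall, foot 49 mm across up to z = 30 mm, then narrowing to a straight neck 38 mm across at z = 60 to 100 mm (grip it there); bored through, 34 mm wide at the foot, 25 mm in the neck. Origin: centre of its foot; z up. 0.12 kg. At the start it stands over a peg of the oiling rack, in any order with the others
- ebonised_mill: pepper-mill body in ebonised (black) wood: upright turned wooden tube 104 mm tall, foot 49 mm across up to z = 30 mm, then narrowing to a straight neck 38 mm across at z = 60 to 100 mm (grip it there); bored through, 34 mm wide at the foot, 25 mm in the neck. Origin: centre of its foot; z up. 0.12 kg. At the start it stands over a peg of the oiling rack, in any order with the others
- oiling_rack: Oiling rack, bare plywood, pale pegs: fixed board 254 mm long (along y), 74 mm wide, top 24 mm above the bench; four upright dowel pegs 13 mm thick, round-ended, 40 mm tall. Origin: centre of its underside; z up. Pegs at x = 0 and, counted from the brass bow handle on its +y end, y = +96, +32, -32, -96 mm. Its handle points to the robot's left (about)
- assembly_rack: Assembly rack, green painted, with pale lips 28 mm high along both sides: fixed board 254 mm long (along y), 84 mm wide, top 24 mm above the bench; four upright dowel pegs 13 mm thick, round-ended, 40 mm tall. Origin: centre of its underside; z up. Pegs at x = 0 and, counted from the brass bow handle on its +y end, y = +96, +32, -32, -96 mm. Empty; its handle points to the robot's right (about)
- wax_tin: cream cylindrical tin of wax, 56 mm across, 55 mm tall, loose on the bench; bystander. Origin: centre of its underside
- pin_pot: grey pot of panel pins with a red screw lid, 66 mm across, 82 mm tall, loose on the bench; bystander. Origin: centre of its underside

How it is judged:
By the outcome, as a careful person would: the job done as asked, in the order asked, and still so for the second after the job is handed in, with the robot touching nothing.
It also fails if it takes over 120 s, if anything falls off the work surface, if the arm or the gripper's body presses on something with over 40 N, if the wrist force passes 120 N, or if a joint passes its speed limit or range.

## Working session

There is one attempt and no reset: what is moved stays moved. The work goes in short steps, each a Python script; the robot and the scene stay as the last script left them, time stands still between calls to the robot, and variables do not carry over. Pictures are saved under pics/ and viewed, at most 14 in all, crops included, and the job is handed in when it is done.

```bash
mkdir -p pics
cat > h.py <<'E'
from station import robot
import numpy as np, cv2
def save(im,n): cv2.imwrite(f'pics/{n}.png',im['color'][:,:,::-1])
def ray(im,px,z):
    K,R,t=map(np.array,(im['intrinsics'],im['R'],im['t']))
    d=R.T@np.linalg.inv(K)@[px[0],px[1],1]; c=-R.T@t
    return c+d*(z-c[2])/d[2]
E
python3 - <<'E'
from h import *
s=robot.get_state();print(s['t'],s['tool_pos'],s['eef_rot'])
for c in ('top','side'):
    im=robot.get_image(c); save(im,c+'0')
    print(c,'cam',-np.array(im['R']).T@im['t'])
    for n,z in dict(maple_mill=.024,walnut_mill=.024,padauk_mill=.024,ebonised_mill=.024,oiling_rack=0,assembly_rack=0,wax_tin=0,pin_pot=0).items():
        for r in robot.place_of(n,im)[:2]: print(n,round(r['p'],2),np.round(r['centre']),ray(im,r['centre'],z).round(4))
E
```

```text
0.0 [0.14106778 0.60834304 0.23042455] [-3.56914248e-01 -3.12108582e+00  2.82321815e-03]
top cam [ 0.408039   -0.20058871  1.28458261]
maple_mill 0.61 [258. 182.] [ 0.6242 -0.0514  0.024 ]
walnut_mill 0.71 [240. 186.] [ 6.133e-01 -4.000e-04  2.400e-02]
walnut_mill 0.56 [195. 184.] [0.6152 0.1326 0.024 ]
padauk_mill 0.84 [197. 183.] [0.6185 0.1278 0.024 ]
ebonised_mill 0.78 [219. 185.] [0.6155 0.0618 0.024 ]
oiling_rack 0.81 [226. 187.] [0.6133 0.046  0.    ]
assembly_rack 0.94 [328. 254.] [ 0.4176 -0.2583  0.    ]
assembly_rack 0.58 [213. 183.] [0.6229 0.0848 0.    ]
wax_tin 0.95 [426. 245.] [ 0.4435 -0.5467  0.    ]
pin_pot 0.69 [422. 201.] [ 0.5742 -0.5387  0.    ]
side cam [0.48555637 0.61674395 0.50755263]
maple_mill 0.59 [279. 242.] [ 0.6383 -0.0547  0.024 ]
walnut_mill 0.84 [280. 262.] [0.6216 0.0145 0.024 ]
padauk_mill 0.84 [277. 306.] [0.6036 0.1376 0.024 ]
padauk_mill 0.5 [277. 245.] [ 0.6395 -0.0406  0.024 ]
ebonised_mill 0.59 [276. 278.] [0.6195 0.0651 0.024 ]
oiling_rack 0.76 [281. 282.] [0.6144 0.0488 0.    ]
oiling_rack 0.59 [323. 165.] [ 0.5836 -0.5454  0.    ]
assembly_rack 0.74 [370. 210.] [ 0.4308 -0.2578  0.    ]
wax_tin 0.68 [364. 168.] [ 0.4455 -0.5311  0.    ]
wax_tin 0.37 [273. 306.] [0.6173 0.1136 0.    ]
pin_pot 0.79 [324. 165.] [ 0.5833 -0.5455  0.    ]
```

View pics/top0.png

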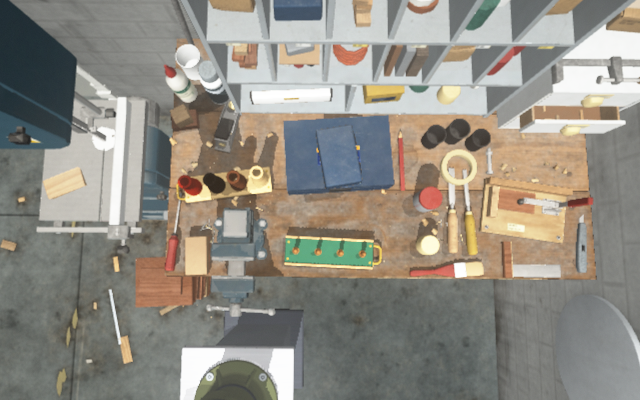

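View pics/side0.png

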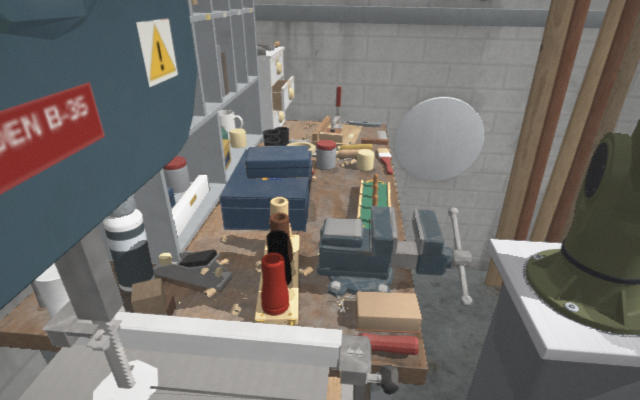

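The mills stand padauk, ebonised, walnut, maple from the left, which is the handle end of the plywood rack (top px 190, 216, 238, 260, row ~182). The green rack is at (330,252) with its handle at right (378,252). The vise (235,235), the blue chest (338,155) and the saw head (left) are obstacles, so I'll estimate their extents.

Run:
```python
from h import *
T=robot.get_image('top');S=robot.get_image('side')
def P(im): return np.array(im['intrinsics'])@np.c_[im['R'],im['t']]
for n,a,b in [('chest upper near corner',(322,189),(309,163)),('chest lower near corner',(288,193),(303,200)),('vise jaw right',(250,210),(393,208)),('vise jaw outer',(243,262),(441,212))]:
    X=cv2.triangulatePoints(P(T),P(S),np.array(a,float),np.array(b,float))[:,0];X=X[:3]/X[3]
    e=[]
    for im,p in((T,a),(S,b)):
        q=P(im)@np.r_[X,1];e.append(np.linalg.norm(q[:2]/q[2]-p).round(1))
    print(n,X.round(3),e)
print('saw top');[print(ray(T,p,z).round(2)) for p in((75,60),(60,150)) for z in(.2,.4,.6)]
print('saw side');[print(ray(S,p,z).round(2)) for p in((197,100),) for z in(.51,.52,.55)]
c=-np.array(S['R']).T@S['t']
for p in((197,60),(197,130),(160,190)):
    d=np.array(S['R']).T@np.linalg.inv(S['intrinsics'])@[*p,1];print(p,d.round(3))
```

```text
chest upper near corner [ 0.59  -0.236  0.137] [np.float64(1.0), np.float64(1.4)]
chest lower near corner [ 0.589 -0.142  0.083] [np.float64(1.9), np.float64(3.0)]
vise jaw right [ 0.475 -0.038  0.15 ] [np.float64(20.7), np.float64(37.9)]
vise jaw outer [ 0.358 -0.023  0.146] [np.float64(14.0), np.float64(25.0)]
saw top
[0.91 0.41 0.2 ]
[0.82 0.3  0.4 ]
[0.73 0.19 0.6 ]
[0.67 0.43 0.2 ]
[0.62 0.32 0.4 ]
[0.57 0.2  0.6 ]
saw side
[0.48 0.63 0.51]
[0.46 0.66 0.52]
[0.42 0.78 0.55]
(197, 60) [ 0.429 -1.022 -0.162]
(197, 130) [ 0.418 -0.932 -0.325]
(160, 190) [ 0.507 -0.846 -0.467]
```

Run:
```python
import cv2
a=cv2.imread('pics/top0.png')[120:280,160:440];b=cv2.imread('pics/side0.png')[120:320,200:480]
cv2.imwrite('pics/crop.png',cv2.vconcat([cv2.resize(a,(560,320),interpolation=2),cv2.resize(b[:140],(560,280),interpolation=2)]))
```

```text
(no output)
```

View pics/crop.png

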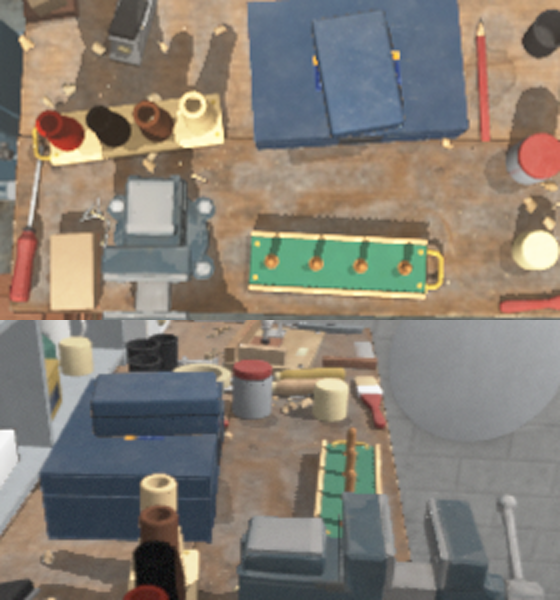

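The crop confirms the order and both handle ends. The green rack pegs are at crop (271..405, ~265). The oiling rack is yawed about 8°. Next I fit the racks in the top image and move above the work by an inner-radius route.

```bash
cat >> h.py <<'E'
def ori(phi):  # tool down, closing line (tool y) at angle phi from world x
    a=(phi+np.pi/2)/2; return np.pi*np.array([np.cos(a),np.sin(a),0])
def wcam(im,s):
    from scipy.spatial.transform import Rotation as Ro
    T=np.eye(4);T[:3,:3]=Ro.from_rotvec(s['eef_rot']).as_matrix();T[:3,3]=s['tool_pos']
    C=np.linalg.inv(T@np.array(im['T_tool_cam'])); im=dict(im); im['R'],im['t']=C[:3,:3],C[:3,3]; return im
def greenrack(im):
    h=cv2.cvtColor(im['color'],cv2.COLOR_RGB2HSV)
    m=cv2.inRange(h,(60,90,50),(90,255,255)); m=cv2.morphologyEx(m,cv2.MORPH_CLOSE,np.ones((9,9)))
    c=max(cv2.findContours(m,0,2)[0],key=cv2.contourArea)[:,0]
    w=np.array([ray(im,p,.024)[:2] for p in c],np.float32)
    return cv2.minAreaRect(w)
E
python3 - <<'E'
from h import *
T=robot.get_image('top'); print(greenrack(T))
for phi in (0,np.pi):
    for p in ((.35,.3,.35),(.45,.05,.35),(.615,0,.3),(.615,.13,.09),(.42,-.17,.09),(.42,-.35,.09)):
        q=robot.ik(p,ori(phi)); print(round(phi,1),p,None if q is None else np.round(q,2))
E
```

```text
((0.4222167730331421, -0.25910764932632446), (0.25040924549102783, 0.06597572565078735), 87.60256958007812)
0 (0.35, 0.3, 0.35) [-0.89  0.16  0.15  1.69 -0.03  1.29 -0.73]
0 (0.45, 0.05, 0.35) [-0.5   0.16  0.4   1.71 -0.06  1.29 -0.08]
0 (0.615, 0, 0.3) [-0.31  0.48  0.46  1.42 -0.21  1.3   0.16]
0 (0.615, 0.13, 0.09) [-0.4   0.66  0.26  1.67 -0.21  0.84 -0.05]
0 (0.42, -0.17, 0.09) [-0.18  0.55  0.76  2.13 -0.6   0.69  0.99]
0 (0.42, -0.35, 0.09) [ 0.19  0.66  0.75  1.9  -0.61  0.83  1.26]
3.1 (0.35, 0.3, 0.35) [-0.32  0.18 -0.55  1.68  0.1   1.3   2.26]
3.1 (0.45, 0.05, 0.35) [ 0.75  0.29 -1.22  1.7   0.28  1.35  2.62]
3.1 (0.615, 0, 0.3) [-0.62  0.67  1.15  1.42 -0.61  1.44 -2.62]
3.1 (0.615, 0.13, 0.09) [ 0.08  0.69 -0.56  1.66  0.44  0.91  2.49]
3.1 (0.42, -0.17, 0.09) [-0.36  0.72  1.15  2.13 -0.89  0.89 -1.81]
3.1 (0.42, -0.35, 0.09) [ 1.35  0.85 -1.25  1.88  0.91  1.13  2.89]
```

Run:
```python
from h import *
robot.goto((.35,.3,.35),ori(0)); robot.goto((.45,.05,.35),ori(0)); robot.goto((.58,.04,.36),ori(0))
s=robot.get_state(); im=wcam(robot.get_image('wrist'),s); save(im,'w1')
print(s['t'],s['tool_pos'],'cam',-im['R'].T@im['t'])
for n,z in dict(maple_mill=.024,walnut_mill=.024,padauk_mill=.024,ebonised_mill=.024,oiling_rack=0).items():
    for r in robot.place_of(n,im)[:2]: print(n,round(r['p'],2),np.round(r['centre']),ray(im,r['centre'],z).round(4))
```

```text
4.1417 [0.58014901 0.04166447 0.35892524] cam [0.57980124 0.12456891 0.50133102]
maple_mill 0.85 [354. 209.] [ 0.6373 -0.0559  0.024 ]
walnut_mill 0.86 [345. 170.] [0.6215 0.0066 0.024 ]
padauk_mill 0.96 [336.  81.] [0.6055 0.1322 0.024 ]
padauk_mill 0.32 [340. 127.] [0.6128 0.0707 0.024 ]
oiling_rack 0.81 [340. 142.] [0.615  0.0444 0.    ]
```

View pics/w1.png

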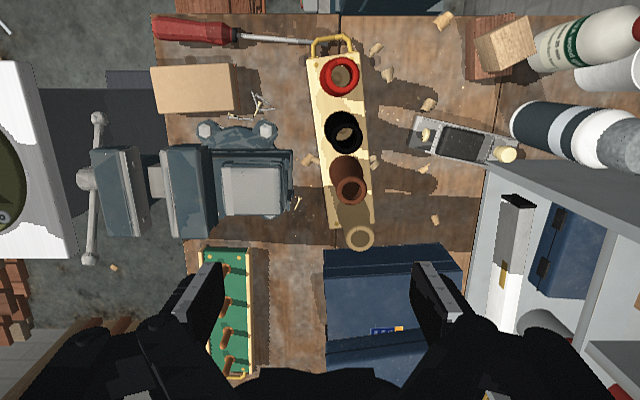

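The wrist view shows the mill tops at about padauk (340,75), ebonised (344,132), walnut (351,190) and maple (359,237), and nothing is in the way. I'll cross-check these against the rim height.

Run:
```python
from h import *
s=robot.get_state(); im=wcam(robot.get_image('wrist'),s)
for p in((340,75),(344,132),(351,190),(359,237)): print(ray(im,p,.128).round(4))
for n in('padauk_mill','ebonised_mill','walnut_mill','maple_mill'):
    for r in robot.find_in(n,im)[:1]: print(n,r)
print(greenrack(im))
c=im['color'][20:270,280:420]; cv2.imwrite('pics/w1c.png',cv2.resize(c[:,:,::-1],None,fx=2.4,fy=2.4,interpolation=2))
```

```text
[0.6046 0.1358 0.128 ]
[0.6106 0.0752 0.128 ]
[0.6209 0.0063 0.128 ]
[ 0.6331 -0.056   0.128 ]
padauk_mill {'box': [340.0, 79.4, 39.4, 40.2], 'p': 0.79}
ebonised_mill {'box': [343.6, 132.3, 37.5, 46.7], 'p': 0.78}
walnut_mill {'box': [349.7, 178.1, 39.2, 52.2], 'p': 0.71}
maple_mill {'box': [357.4, 224.4, 35.4, 47.5], 'p': 0.57}
((0.42248404026031494, -0.2528584599494934), (0.25908389687538147, 0.06871434301137924), 87.43508911132812)
```

View pics/w1c.png

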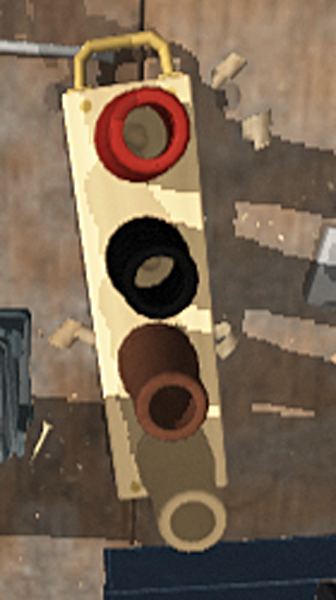

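Run:
```python
from h import *
robot.line_to((.44,-.12,.36),ori(0),rate=.25); 
s=robot.get_state(); im=wcam(robot.get_image('wrist'),s); print(s['t'],greenrack(im))
for r in robot.place_of('assembly_rack',im)[:1]: print(r,ray(im,r['centre'],0))
u=-np.array([np.cos(np.radians(87.5)),np.sin(np.radians(87.5))])
P=im['color'].copy()
for k in(.096,.032,-.032,-.096):
    X=np.r_[np.array([.4222,-.2591])+k*u,.064]; q=im['intrinsics']@(im['R']@X+im['t']); q=q[:2]/q[2]; print(q.round(1),X.round(4))
    cv2.circle(P,tuple(int(v) for v in q.round()),2,(255,0,255),-1)
c=P[60:400,220:460]; cv2.imwrite('pics/g1.png',cv2.resize(c[:,:,::-1],None,fx=1.75,fy=1.75,interpolation=2))
```

```text
5.6917 ((0.4224730432033539, -0.25574225187301636), (0.2542118430137634, 0.06917504221200943), 87.51373291015625)
{'centre': [306.3, 222.4], 'p': 0.87} [ 0.42404149 -0.24910801  0.        ]
[301.9 299.9] [ 0.418 -0.355  0.064]
[303.2 264.3] [ 0.4208 -0.2911  0.064 ]
[304.6 225.7] [ 0.4236 -0.2271  0.064 ]
[306.1 183.6] [ 0.4264 -0.1632  0.064 ]
```

View pics/g1.png

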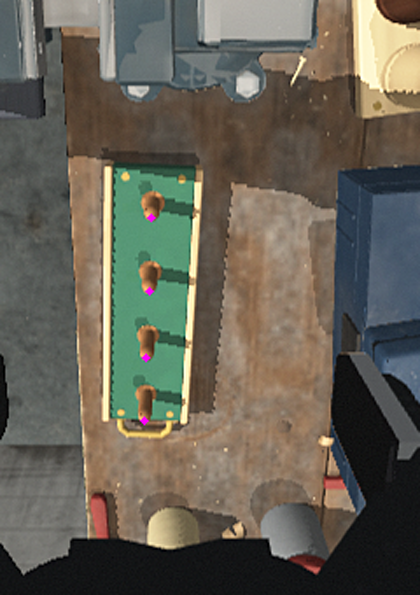

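The overlay (magenta) falls on the peg tips to within ~3 mm. The tips lie slightly towards +y of it, so I shift the rack centre to y = -0.2565 and move the first mill.

```bash
cat >> h.py <<'E'
U=-np.array([np.cos(np.radians(87.5)),np.sin(np.radians(87.5))])
PEG=[np.array([.4226,-.2565])+k*U for k in(.096,.032,-.032,-.096)]
O1,O2=ori(np.radians(8)),ori(np.radians(-2.5))
H=.25;ZG=.078
def st(): s=robot.get_state(); return round(s['t'],1),s['tool_pos'].round(4) if hasattr(s['tool_pos'],'round') else s['tool_pos'],'w',round(s['grip_width'],4),'gf',round(s['grasp_force'],1),'F',np.round(s['force'],1)
def pick(xy):
    robot.set_gripper(.065); robot.line_to((*xy,H),O1,rate=.3)
    print('down hit',robot.line_to((*xy,ZG),rate=.15,stop_force=15))
    robot.set_gripper(0.0,40); print('grip',st())
    robot.line_to((*xy,H),rate=.15); print('lift',st())
def carry(i,off=(0,0)):
    p=PEG[i]+off; robot.line_to((*p,H),O2,rate=.25); robot.line_to((*p,.15),rate=.2)
    print('above',st())
def place(i,off=(0,0)):
    p=PEG[i]+off
    print('touch',robot.line_to((*p,ZG-.004),rate=.06,stop_force=6),st())
def release(i,off=(0,0)):
    p=PEG[i]+off
    robot.set_gripper(.06); robot.line_to((*p,H),rate=.2); print('free',st())
E
python3 - <<'E'
from h import *
robot.line_to((.5,.0,.36),rate=.25)
pick((.605,.1335)); carry(0)
im=robot.get_image('wrist'); a=im['color']; b=robot.get_image('top')['color'][200:300,250:410]
b=cv2.resize(b,(640,400)); cv2.imwrite('pics/c1.png',cv2.resize(cv2.vconcat([a,b]),None,fx=.75,fy=.75)[:,:,::-1])
E
```

```text
down hit False
grip (9.3, array([0.6058, 0.1338, 0.0789]), 'w', 0.0377, 'gf', 39.1, 'F', array([0.3, 1.4, 5.3]))
lift (10.6, array([0.6044, 0.1334, 0.2489]), 'w', 0.0376, 'gf', 39.6, 'F', array([ 0.8, -0.7, -2.2]))
above (13.5, array([ 0.4189, -0.3527,  0.1507]), 'w', 0.0372, 'gf', 39.7, 'F', array([ 0.1,  0.4, -0.9]))
```

View pics/c1.png

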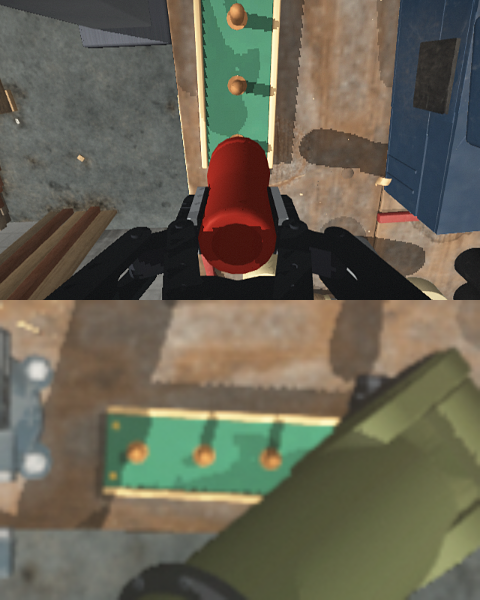

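The padauk mill hangs upright in the grip; its rim centre is at wrist px (316,329). I check its in-hand offset and place it if it is small.

Run:
```python
from h import *
s=robot.get_state(); im=wcam(robot.get_image('wrist'),s)
print('rim offset',(ray(im,(316,329),s['tool_pos'][2]+.05)-s['tool_pos']).round(4))
for r in robot.place_of('padauk_mill',im)[:1]: print('foot offset',r['p'],(ray(im,r['centre'],s['tool_pos'][2]-.054)-s['tool_pos']).round(4))
place(0)
```

```text
rim offset [-0.0005  0.0037  0.05  ]
foot offset 0.63 [ 0.0013  0.0035 -0.054 ]
touch True (14.8, array([ 0.4184, -0.3524,  0.0787]), 'w', 0.0369, 'gf', 39.2, 'F', array([-0.6, -0.3,  4.9]))
```

Contact came at the expected height (0.0787 against 0.0789 when gripped), so it is seated. I release it and do the second.

Run:
```python
from h import *
release(0); pick((.612,.073)); carry(1)
s=robot.get_state(); im=wcam(robot.get_image('wrist'),s); save(im,'c2')
for r in robot.place_of('ebonised_mill',im)[:1]: print('foot offset',r['p'],(ray(im,r['centre'],s['tool_pos'][2]-.054)-s['tool_pos']).round(4))
place(1)
```

```text
free (16.1, array([ 0.418 , -0.3519,  0.249 ]), 'w', 0.0597, 'gf', 0.0, 'F', array([-0.7,  0.5,  0.2]))
down hit False
grip (19.7, array([0.6128, 0.0731, 0.079 ]), 'w', 0.0373, 'gf', 39.5, 'F', array([0.2, 0.5, 6. ]))
lift (21.0, array([0.6115, 0.073 , 0.249 ]), 'w', 0.0373, 'gf', 40.1, 'F', array([ 0.4,  0.4, -1.7]))
above (23.5, array([ 0.4217, -0.2886,  0.1506]), 'w', 0.0374, 'gf', 40.1, 'F', array([ 0.9, -0.4, -0.7]))
foot offset 0.78 [ 0.001  -0.0037 -0.054 ]
touch True (24.7, array([ 0.4211, -0.2885,  0.0788]), 'w', 0.0373, 'gf', 41.0, 'F', array([0.1, 0.9, 6.4]))
```

View pics/c2.png

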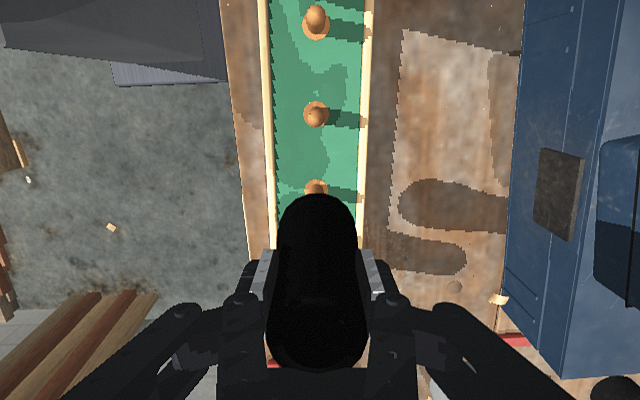

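The second mill is seated at the same height (0.0788), with the free pegs visible behind it. On to the third and fourth.

```bash
cat > go.py <<'E'
from h import *
import sys
def do(i,n,xy):
    pick(xy); carry(i)
    s=robot.get_state(); im=wcam(robot.get_image('wrist'),s); save(im,'c%d'%(i+1))
    off=np.zeros(2)
    for r in robot.place_of(n,im)[:1]:
        o=(ray(im,r['centre'],s['tool_pos'][2]-.054)-s['tool_pos']).round(4); print('foot offset',r['p'],o)
        if .004<abs(o[1])<.012: off=np.array([0,-o[1]])
    place(i,off); s=robot.get_state()
    if abs(s['tool_pos'][2]-.0788)<.003 and s['grip_width']>.034: release(i,off); return True
    print('STOP'); return False
E
python3 - <<'E'
from go import *
release(1)
if do(2,'walnut_mill',(.6215,.0075)): pass
E
```

```text
free (26.0, array([ 0.4207, -0.288 ,  0.249 ]), 'w', 0.0603, 'gf', 0.0, 'F', array([-0.3,  0.2,  0.5]))
down hit False
grip (29.2, array([0.6219, 0.0074, 0.0789]), 'w', 0.037, 'gf', 39.9, 'F', array([-1. , -0.1,  5.7]))
lift (30.5, array([0.621 , 0.0076, 0.249 ]), 'w', 0.0372, 'gf', 40.3, 'F', array([ 0.3,  0.9, -1.3]))
above (32.5, array([ 0.4247, -0.2245,  0.1504]), 'w', 0.0375, 'gf', 40.3, 'F', array([-0.1, -0.8, -0.9]))
foot offset 0.6 [-0.0022 -0.0011 -0.054 ]
touch True (33.7, array([ 0.4238, -0.2245,  0.0788]), 'w', 0.0372, 'gf', 41.0, 'F', array([-1.2,  0.2,  6.8]))
free (35.1, array([ 0.4235, -0.2241,  0.2491]), 'w', 0.0602, 'gf', 0.0, 'F', array([ 0.5,  0.5, -0.2]))
```

Run:
```python
from go import *
if do(3,'maple_mill',(.634,-.056)):
    robot.line_to((.44,.0,.36),ori(0),rate=.25); robot.goto((.45,.12,.36),ori(0))
    im=robot.get_image('wrist')['color']; t=robot.get_image('top'); sd=robot.get_image('side')
    a=cv2.resize(t['color'][140:290,160:460],(600,300),interpolation=2); b=cv2.resize(sd['color'][120:270,220:520],(600,300),interpolation=2)
    cv2.imwrite('pics/end.png',cv2.vconcat([a,b])[:,:,::-1])
    for n in('wax_tin','pin_pot'):
        for r in robot.place_of(n,t)[:1]: print(n,r['centre'])
    print(st())
```

```text
down hit False
grip (38.0, array([ 0.6346, -0.056 ,  0.0789]), 'w', 0.0375, 'gf', 39.9, 'F', array([-1.5,  0.1,  6.2]))
lift (39.3, array([ 0.6335, -0.0559,  0.2489]), 'w', 0.0375, 'gf', 40.3, 'F', array([-0.3,  0.2, -1.2]))
above (41.0, array([ 0.4276, -0.1606,  0.1503]), 'w', 0.0378, 'gf', 40.4, 'F', array([ 0.1,  0.2, -0.8]))
foot offset 0.95 [ 0.0011 -0.0013 -0.054 ]
touch True (42.2, array([ 0.4266, -0.1606,  0.0787]), 'w', 0.0373, 'gf', 41.1, 'F', array([-0. ,  1.2,  6.6]))
free (43.6, array([ 0.4262, -0.1602,  0.2491]), 'w', 0.0603, 'gf', 0.0, 'F', array([ 0.3,  0.2, -0.5]))
wax_tin [425.1, 246.6]
pin_pot [424.3, 200.7]
(45.3, array([0.4501, 0.1186, 0.36  ]), 'w', 0.0601, 'gf', 0.0, 'F', array([ 0.6,  0.2, -0.6]))
```

View pics/end.png

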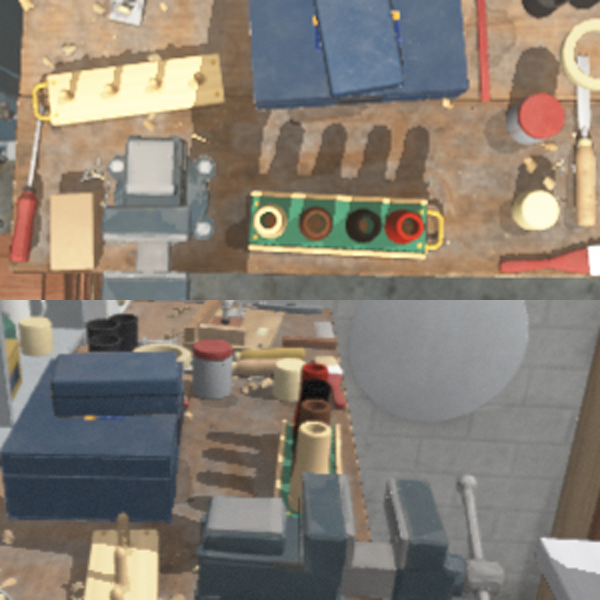

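All four stand upright on the green rack: from its handle (crop 435,228), padauk, ebonised, walnut, maple. The tin and the pot have not moved.

```bash
python3 -c "
from h import *
print(robot.finish_job())"
```

```text
the job is handed in; nothing more can be done
None
```

The four mills are on the green assembly rack in their original order (padauk, ebonised, walnut, maple from the brass handle), all upright, with the wax tin and pin pot where they stood, and the job is handed in after about 45 s of robot time.

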